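# Kickstand down and hold the tape rack upright

### The arm

A 6-joint arm with a two-finger parallel gripper is mounted at the origin on the work surface. World frame = base frame: x ahead of the robot, y to its left, z up, the work surface at z = 0. Lengths are in mm, angles in degrees, forces in N, time in s.
With the tool pointing down it reaches from about 325 to 875 mm from the base axis. Payload 4.4 kg.
Tool frame: the origin (TCP) lies between the finger pads; the fingertips stand 8 mm ahead of it and the grasp point (between the pads) lies 11 mm behind it; z points along the fingers, y is the line along which they close (so a half turn about z gives the same grasp; the last joint's range is limited). The gripper opens to 85 mm and grips with 20 to 120 N. Pads are 22 mm wide; open, the fingers measure 114 mm over their backs; the gripper's body (76 mm by 85 mm) begins 54 mm behind the grasp point. The pads swing forward as they close: fully open they stand 13 mm farther back than shut.
Start: joints at [60.361, 11.837, 88.321, -0, 79.842, -8.623], TCP at [206.222, 536.749, 239.282] pointing down, gripper open.
Joint ranges: [-156.59, 156.59], [-49.26, 127.26], [12.9, 141.05], [-63.56, 243.56], [4.71, 150.69], [-161.64, 161.64]. Speed limits (degrees/s): [159.86, 159.86, 180, 180, 180, 180].

### API

Orientations are given as a 3x3 rotation matrix whose columns are the frame's x, y, z axes.
In Python, from bench import manip, imaging, models gives the robot as it stands. The module is installed in compiled form; this text tells all that it offers.
- The arm moves only by the tool apply_moves, never from a script. Its argument "increments" is a list of rows, each an object of numbers: "x", "y", "z": the shift along the tool's x, y, z in mm; "rx", "ry", "rz": the turn, a rotation vector about the tool's x, y, z in degrees; "fingers": the closure, from -1 (fully open) to 1 (shut). A call has 1 to 8 rows; each row is the pose to reach, as a shift and turn from the pose commanded when the call began, along the tool's axes at that moment; what a row does not reach only later rows make up. A row lasts 1/12 s, in which the tool goes at most 41.7 mm and 7.16 degrees, less where a joint would pass 70% of its speed; a pose out of reach is approached as far as the arm can. A call with a gripper value outside its range is refused whole. The fingers move at their own pace and stop on an object; "grip_force" is the grip in N (left out, the last holds). Time passes only in rows, so rows that repeat a pose let the fingers close. It gives the time, the measured TCP pose, the force, the opening and the grip force at its end, in the units of the state.
- manip.get_state(): the state, without advancing time (a new reading comes with each control period).
- imaging.read_camera(name): name is "scene" or "top" or "wrist"; returns (picture, depth): 480x640x3 uint8, red, green, blue; 480x640 float32, mm along the optical axis (not along the pixel's ray), 0 where there is no reading.
- imaging.calibration(name): a dict with "fx", "fy", "cx", "cy" (pixels), "R" (3x3) and "t" (3): a world point X has camera coordinates R X + t. Camera axes: x right, y down, z forward; pixel columns grow to the right and rows downward; lengths in mm; the calibration is good to about 2 mm. The wrist camera is an equidistant fisheye: a pixel r from the principal point sees the ray r / f radians off the axis. A picture is of the moment at which its call begins: read the wrist's pose just before it. calibration takes no time and is no camera call; for the wrist camera it gives the pose at the moment of the call.
- manip.hand_in(): hands the job in; it is judged then, once.
Trained networks look in the newest picture that a camera, given by its name, has taken for a name from the list of things; names that differ only in an ending like _2 or _b are one class to them, and where a whole thing is asked for, a point or a joint stands for the part that bears it (a point fixed in the world has none). Each returns a list of dicts, best first, with "p" (0 to 1); they miss things now and then, are a little off and sometimes report something else, mostly with a low value. They report only what shows in the picture. A call takes as long as a camera call.
- models.trace(camera, thing): "mask" (480x640 bool, what is visible of it).
- models.place_of(camera, thing): "location" ([x, y, z] in mm, in world coordinates, good to about 4 mm: a listed point, or the origin of a listed thing).
The state is a dict: "time_s": time; "qpos": joint angles; "qvel": joint speeds; "effort": joint torques, N m; "ee_pos": TCP position; "eef_rot": TCP orientation; "wrist_force": force on the tool from outside, world axes, zero at the start; "torque": the same for the moment, N m; "opening": opening from 0.0 (shut) to 1.0 (fully open); "grasp_force": force on a finger pad.
Only numpy, scipy, OpenCV 4.12 (cv2) and the standard library are available. Lean on these libraries where they do the work, as an engineer would, in place of code of your own. Each camera call takes 0.05 s, during which the arm holds its last target. There are 200 camera calls.

### The job

The blue tape rack leans nose-first on the wooden crate with its rear kickstand folded up. Flip the kickstand all the way down over its spring, then tip the rack back upright where it stands, onto its two feet and the kickstand's rubber foot, clear of the crate, without lifting it or disturbing the other things on the table. The heavy rolls would tip it forward again, so finish still gripping its top rail, holding it upright while I screw its feet down.

Things in the scene. Friction and masses are not known exactly. Their poses are not given: they have to be found in the camera images.
- rack: Blue tube frame, 334 mm wide over its feet (own x), 257 mm high (z), 0.9 kg with four tape rolls in front (+y): 100 mm dia. on an axis at y 70, z 130. Origin: on the underside, midway between the feet (steel pads 44 x 34 mm at x +-145), at z 0 when upright. Starts leaning forward 0.24 rad (z tips to +y) on the feet's front edges (y +17), rolls on the crate. Let go upright, it tips forward.
- kickstand (a joint): Leg angle, rad: 0 folded up (level, along the rack's own +x, behind the frame), 1.71 fully down on its stop, 0.14 past straight down. Round bar 12 mm thick. At angle a its foot lies from the hub at 157 mm x (cos a, -0.423 sin a, -0.906 sin a) in rack axes: down and 25 deg out behind. A spring holds it at either end; dead centre 0.75, beyond it snaps on down. About 2 N across the leg, 110 mm out, moves it.
- kick_hub (a point): The kickstand's pivot (steel hub 24 mm dia.): fixed to the rack at own (-45, -45, 150) mm, behind a 14 mm cross tube at z 150. The frame's side tubes, 14 mm too, stand at own x +-140 mm.
- kick_foot (a point): Centre of the rubber ball foot (radius 9 mm) at the kickstand's end, next to an orange band. It is 9 mm above the table when the kickstand is down and the rack exactly upright: the foot then stands on the table.
- top_rail (a point): Middle of the top rail, a round bar of 14 mm dia. along the rack's own x, straight from x -125 to +125 mm, its axis 250 mm above the underside, over the feet's middle (own y 0). Nothing stands above it.
- crate: Wooden supply crate with stock, fixed: 360 x 220 mm (own x, y), 165 mm high; origin centre of underside. The rack leans on its face at own y -110 mm.
- pen_pot: Wooden pot of pens, 78 mm dia., 165 mm high with pens; origin under its centre. Leave alone.
- tape_bowl: Dark bowl of small tapes, 150 mm dia., 45 mm high; origin under its centre. Leave alone.
- tape_roll: Red tape roll lying flat, 72 mm dia., 25 mm high; origin under its centre. Leave alone.
- screwdriver: Screwdriver lying along own x, 170 mm. Leave alone.
- screw_tin: Round tin of screws, 68 mm dia., 22 mm high; origin under its centre. Leave alone.
- marker: Red and white marker lying along own x, 127 mm. Leave alone.

How it is judged:
By the outcome, as a careful person would: the job done as asked, in the order asked, and still so for the second after the job is handed in, while the arm keeps its last pose, push and grip.
It also fails if it takes over 54 s, if anything falls off the work surface, if the arm or the gripper's body presses on something with over 40 N, if the wrist force passes 120 N, or if a joint passes its speed limit or range.

## Working session

There is one attempt and no reset: what is moved stays moved. The work goes in short steps, Python scripts to look and compute and a tool call to move; the robot and the scene stay as the last step left them, time stands still between calls to the robot, and variables do not carry over. Pictures are saved under pics/ and viewed, at most 10 in all, crops included, and the job is handed in when it is done.

Besides the shell and the picture viewer there is one more tool, called as name(argument=value, ...) on one line, values as JSON. apply_moves: Moves the arm, as the interface text tells. Its arguments: {"type":"object","properties":{"increments":{"type":"array","items":{"type":"object","properties":{"x":{"type":"number"},"y":{"type":"number"},"z":{"type":"number"},"rx":{"type":"number"},"ry":{"type":"number"},"rz":{"type":"number"},"fingers":{"type":"number"}}}},"grip_force":{"type":"number"}},"required":["increments"]}

```bash
mkdir -p pics
python3 - <<'E'
from bench import manip, imaging, models
import cv2,numpy as np
for c in ["scene","top"]:
    p,d=imaging.read_camera(c); cv2.imwrite(f"pics/{c}0.png",p[:,:,::-1]); np.save(f"{c}0.npy",d)
    for t in ["rack","kick_hub","kick_foot","top_rail","crate","pen_pot","tape_bowl","tape_roll","screwdriver","screw_tin","marker"]:
        r=models.place_of(c,t); print(c,t,[(round(x["p"],2),np.round(x["location"])) for x in r[:2]])
s=manip.get_state(); print(s)
E
```

```text
scene rack [(0.64, array([583.,   5.,   5.]))]
scene kick_hub [(0.78, array([542., -13., 159.])), (0.3, array([580.,   2.,   5.]))]
scene kick_foot [(0.71, array([691.,  18., 159.]))]
scene top_rail [(0.9, array([570.,  64., 251.]))]
scene crate [(0.93, array([513., 256.,   6.]))]
scene pen_pot [(0.73, array([544., -16., 161.])), (0.66, array([ 598., -367.,   -5.]))]
scene tape_bowl [(0.57, array([ 722., -272.,   -0.]))]
scene tape_roll [(0.97, array([ 578., -517.,   -2.]))]
scene screwdriver [(0.56, array([ 458., -440.,    1.]))]
scene screw_tin [(0.85, array([ 660., -422.,    5.])), (0.52, array([ 421., -304.,   -1.]))]
scene marker [(0.76, array([ 421., -307.,    1.]))]
top rack []
top kick_hub [(0.57, array([536.,  -9., 158.]))]
top kick_foot [(0.74, array([692.,  16., 159.]))]
top top_rail [(0.22, array([511., 252.,   1.]))]
top crate [(0.68, array([515., 254.,  -0.])), (0.22, array([538., -10., 157.]))]
top pen_pot [(0.94, array([ 600., -365.,    4.]))]
top tape_bowl [(0.86, array([ 722., -264.,   -1.]))]
top tape_roll [(0.66, array([ 580., -516.,   -4.])), (0.33, array([ 723.,
[... 270 characters left out ...]
-03,
        7.98416579e+01, -8.62436018e+00]), 'qvel': array([ 0.01623078,  0.0294873 , -0.03167787, -0.03375802,  0.08638319,
        0.03618039]), 'effort': array([ 1.68822564e-03, -3.83044803e+01, -2.91976386e+01,  5.90547847e-05,
        6.47730940e-04,  4.11743642e-06]), 'ee_pos': array([206.23034343, 536.74151479, 239.2629871 ]), 'eef_rot': array([[-9.33491326e-01,  3.58599979e-01,  9.86670998e-06],
       [ 3.58599978e-01,  9.33491324e-01, -5.22447988e-05],
       [-2.79454719e-05, -4.52318645e-05, -9.99999999e-01]]), 'wrist_force': array([-0.00135631,  0.00075959, -0.62775868]), 'torque': array([0.00983588, 0.00671793, 0.00699505]), 'grasp_force': 0.0, 'opening': 0.9992064892330023}
```

View pics/scene0.png

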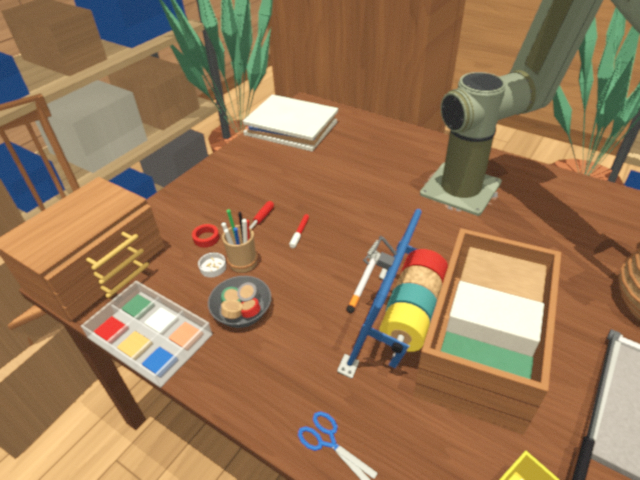

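View pics/top0.png

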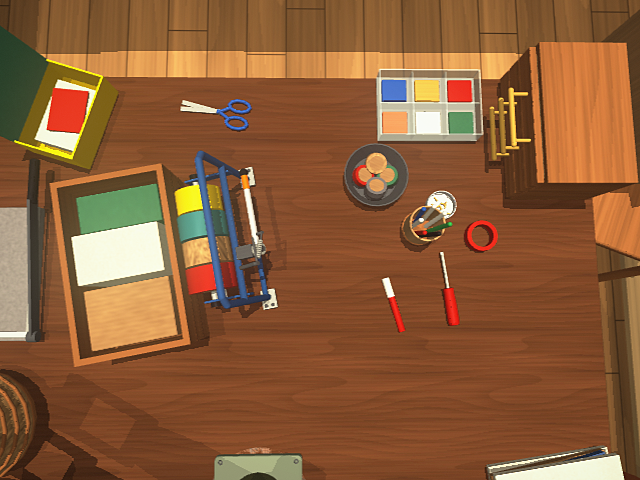

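The scene view shows the rack leaning on the crate, with the rail running roughly (417,213)–(350,370) and the folded leg from the hub at (375,255) to the orange band at (352,303). The top view agrees: the hub is at (258,250) and the foot at (245,180), with nothing else behind the rack. Next I'll refine the yaw from the depth data.

```bash
cat > h.py <<'E'
from bench import manip, imaging, models
import cv2,numpy as np
def cloud(c):
    p,d=imaging.read_camera(c); k=imaging.calibration(c)
    v,u=np.mgrid[:480,:640]; X=np.stack([(u-k["cx"])/k["fx"]*d,(v-k["cy"])/k["fy"]*d,d],-1)
    return p,d,(X-k["t"])@np.array(k["R"])
def blue(p,d):
    h=cv2.cvtColor(p,cv2.COLOR_RGB2HSV); return (h[...,0]>100)&(h[...,0]<125)&(h[...,1]>130)&(d>0)
def line(P):
    vx,vy,x0,y0=cv2.fitLine(P[:,:2].astype(np.float32),cv2.DIST_HUBER,0,.01,.01).ravel()
    return np.degrees(np.arctan(vy/vx)),vy/vx,y0-vy/vx*x0
E
python3 - <<'E'
from h import *
for c in ["scene","top"]:
    p,d,W=cloud(c); b=blue(p,d)&(abs(W[...,0]-580)<200)&(abs(W[...,1]-20)<130)
    P=W[b&(W[...,2]>236)&(W[...,2]<270)]
    a,m,q=line(P); print(c,"rail",len(P),a,"y at 572:",m*572+q,"zmax",np.percentile(P[:,2],[50,95]),"x",np.percentile(P[:,0],[1,99]))
    g=(~b)&(abs(W[...,2]-163)<7)&(abs(W[...,0]-610)<50)&(abs(W[...,1]-2)<30)&(d>0)
    P=W[g]; print("leg",len(P),line(P)[0],"y at 610",line(P)[1]*610+line(P)[2],"z",np.percentile(P[:,2],[5,50,95]))
    # feet pads
    h=cv2.cvtColor(p,cv2.COLOR_RGB2HSV); f=(h[...,1]<60)&(h[...,2]>140)&(W[...,2]<20)&(abs(W[...,1]-5)<60)&(d>0)
    for s in (440,726):
        F=W[f&(abs(W[...,0]-s)<50)]; print("foot",len(F),F.mean(0) if len(F) else "", F.min(0) if len(F) else "",F.max(0) if len(F) else "")
E
```

```text
scene rail 566 10.232929 y at 572: 65.83815 zmax [253.11429804 255.38246174] x [455.56259328 711.37492452]
leg 214 11.281399 y at 610 5.664253 z [161.17438275 165.88196643 168.84044199]
foot 53 [447.26731232 -29.34338566  10.62129548] [428.06792169 -41.16643106  -1.84138716] [462.11841376 -21.35014799  18.37182978]
foot 261 [728.00888046  34.03196126   9.73912452] [696.63028445  10.35110859  -2.40843268] [747.65982945  54.01133011  17.7553403 ]
top rail 687 10.820979 y at 572: 62.998657 zmax [253.0497879  255.52206142] x [429.07981562 704.924798  ]
leg 313 11.085316 y at 610 0.15825653 z [161.98946509 165.50195773 168.18874964]
foot 159 [434.80653938 -26.86670764  11.3594282 ] [412.9527559  -42.04465817   2.86670765] [458.39623991  -4.6288871   17.94875225]
foot 96 [722.37177603  21.75848336  12.4231142 ] [701.61546677  12.59172853  -1.46746186] [744.26764566  52.56158716  18.06273926]
```

apply_moves(increments=[{"z":-40,"rz":-6},{"z":-80,"rz":-12},{"z":-110,"rz":-18,"fingers":1},{"z":-110,"rz":-24,"fingers":1},{"z":-110,"rz":-31,"fingers":1},{"z":-110,"rz":-31,"fingers":1}])

```text
validation failed for argument at $.in...
```

apply_moves(increments=[{"x":0.0,"y":0.0,"z":-40.0,"rx":0.0,"ry":0.0,"rz":-6.0,"fingers":0.0},{"x":0.0,"y":0.0,"z":-80.0,"rx":0.0,"ry":0.0,"rz":-12.0,"fingers":1.0},{"x":0.0,"y":0.0,"z":-110.0,"rx":0.0,"ry":0.0,"rz":-18.0,"fingers":1.0},{"x":0.0,"y":0.0,"z":-110.0,"rx":0.0,"ry":0.0,"rz":-24.0,"fingers":1.0},{"x":0.0,"y":0.0,"z":-110.0,"rx":0.0,"ry":0.0,"rz":-31.0,"fingers":1.0},{"x":0.0,"y":0.0,"z":-110.0,"rx":0.0,"ry":0.0,"rz":-31.0,"fingers":1.0}])

```text
time_s: 1.8
ee_pos: [206.4, 537.1, 350.4]
eef_rot: [[-0.985, -0.175, 0.001], [-0.175, 0.985, 0.002], [-0.001, 0.002, -1.0]]
wrist_force: [-0.2, 0.5, -0.1]
opening: 0.14
grasp_force: 0.0
```

apply_moves(increments=[{"x":-20.0,"y":-35.0,"z":0.0,"rx":0.0,"ry":0.0,"rz":0.0,"fingers":1.0},{"x":-41.0,"y":-70.0,"z":0.0,"rx":0.0,"ry":0.0,"rz":0.0,"fingers":1.0},{"x":-61.0,"y":-105.0,"z":0.0,"rx":0.0,"ry":0.0,"rz":0.0,"fingers":1.0},{"x":-82.0,"y":-140.0,"z":0.0,"rx":0.0,"ry":0.0,"rz":0.0,"fingers":1.0},{"x":-102.0,"y":-175.0,"z":0.0,"rx":0.0,"ry":0.0,"rz":0.0,"fingers":1.0},{"x":-123.0,"y":-210.0,"z":0.0,"rx":0.0,"ry":0.0,"rz":0.0,"fingers":1.0},{"x":-143.0,"y":-245.0,"z":0.0,"rx":0.0,"ry":0.0,"rz":0.0,"fingers":1.0},{"x":-164.0,"y":-280.0,"z":0.0,"rx":0.0,"ry":0.0,"rz":0.0,"fingers":1.0}])

```text
time_s: 2.47
ee_pos: [416.8, 287.6, 348.8]
eef_rot: [[-0.985, -0.17, -0.001], [-0.17, 0.985, -0.0], [0.001, -0.0, -1.0]]
wrist_force: [0.5, 1.1, -1.3]
opening: 0.001
grasp_force: 0.0
```

apply_moves(increments=[{"x":-20.0,"y":-35.0,"z":0.0,"rx":0.0,"ry":0.0,"rz":0.0,"fingers":1.0},{"x":-41.0,"y":-70.0,"z":0.0,"rx":0.0,"ry":0.0,"rz":0.0,"fingers":1.0},{"x":-61.0,"y":-105.0,"z":0.0,"rx":0.0,"ry":0.0,"rz":0.0,"fingers":1.0},{"x":-82.0,"y":-140.0,"z":0.0,"rx":0.0,"ry":0.0,"rz":0.0,"fingers":1.0},{"x":-102.0,"y":-175.0,"z":0.0,"rx":0.0,"ry":0.0,"rz":0.0,"fingers":1.0},{"x":-123.0,"y":-210.0,"z":0.0,"rx":0.0,"ry":0.0,"rz":0.0,"fingers":1.0},{"x":-143.0,"y":-245.0,"z":0.0,"rx":0.0,"ry":0.0,"rz":0.0,"fingers":1.0},{"x":-164.0,"y":-280.0,"z":0.0,"rx":0.0,"ry":0.0,"rz":0.0,"fingers":1.0}])

```text
time_s: 3.13
ee_pos: [627.0, 40.3, 348.5]
eef_rot: [[-0.986, -0.17, -0.001], [-0.17, 0.986, 0.0], [0.001, 0.001, -1.0]]
wrist_force: [0.7, 0.7, -0.6]
opening: 0.0
grasp_force: 0.0
```

apply_moves(increments=[{"x":-10.0,"y":-15.0,"z":0.0,"rx":0.0,"ry":0.0,"rz":-0.8,"fingers":1.0},{"x":-20.0,"y":-29.0,"z":20.0,"rx":0.0,"ry":0.0,"rz":-0.8,"fingers":1.0},{"x":-20.0,"y":-29.0,"z":50.0,"rx":0.0,"ry":0.0,"rz":-0.8,"fingers":1.0},{"x":-20.0,"y":-29.0,"z":85.0,"rx":0.0,"ry":0.0,"rz":-0.8,"fingers":1.0},{"x":-20.0,"y":-29.0,"z":115.0,"rx":0.0,"ry":0.0,"rz":-0.8,"fingers":1.0},{"x":-20.0,"y":-29.0,"z":145.0,"rx":0.0,"ry":0.0,"rz":-0.8,"fingers":1.0},{"x":-20.0,"y":-29.0,"z":145.0,"rx":0.0,"ry":0.0,"rz":-0.8,"fingers":1.0},{"x":-20.0,"y":-29.0,"z":145.0,"rx":0.0,"ry":0.0,"rz":-0.8,"fingers":1.0}])

```text
time_s: 3.8
ee_pos: [649.2, 17.2, 201.4]
eef_rot: [[-0.983, -0.185, -0.006], [-0.185, 0.983, 0.001], [0.006, 0.002, -1.0]]
wrist_force: [0.5, 0.8, 0.7]
opening: -0.002
grasp_force: 0.0
```

Run:
```python
from h import *
s=manip.get_state(); print(np.round(s["ee_pos"],1),np.round(s["eef_rot"],3).tolist())
p,d=imaging.read_camera("wrist"); cv2.imwrite("pics/w1.png",p[:,:,::-1])
for t in ["kick_hub","kick_foot"]:
    print(t,[(round(x["p"],2),np.round(x["location"])) for x in models.place_of("wrist",t)[:2]])
```

```text
[649.2  17.2 201.4] [[-0.983, -0.185, -0.006], [-0.185, 0.983, 0.001], [0.006, 0.002, -1.0]]
kick_hub [(0.86, array([541., -13., 157.]))]
kick_foot []
```

View pics/w1.png

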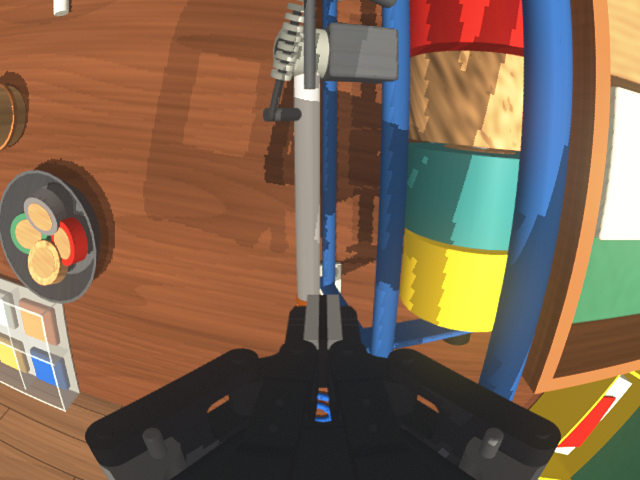

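The wrist view shows the grey leg running from the hub at (300,50) to the orange band at (303,300). The closed fingers at (325,320) sit just above it, slightly to the +y side, so I'll shift −y and press along the arc.

apply_moves(increments=[{"x":0.0,"y":-4.5,"z":10.0,"rx":0.0,"ry":0.0,"rz":0.0,"fingers":1.0},{"x":0.0,"y":-4.5,"z":20.0,"rx":0.0,"ry":0.0,"rz":0.0,"fingers":1.0},{"x":0.0,"y":-4.5,"z":26.0,"rx":0.0,"ry":0.0,"rz":0.0,"fingers":1.0},{"x":0.5,"y":-9.0,"z":32.0,"rx":0.0,"ry":0.0,"rz":0.0,"fingers":1.0},{"x":1.0,"y":-14.0,"z":38.0,"rx":0.0,"ry":0.0,"rz":0.0,"fingers":1.0},{"x":2.0,"y":-19.0,"z":44.0,"rx":0.0,"ry":0.0,"rz":0.0,"fingers":1.0},{"x":2.7,"y":-23.4,"z":50.0,"rx":0.0,"ry":0.0,"rz":0.0,"fingers":1.0}])

```text
time_s: 4.53
ee_pos: [652.7, -7.2, 153.7]
eef_rot: [[-0.982, -0.187, -0.0], [-0.187, 0.982, -0.0], [0.0, -0.0, -1.0]]
wrist_force: [-1.0, -0.1, 1.9]
opening: 0.001
grasp_force: 0.7
```

Run:
```python
from h import *
p,d=imaging.read_camera("wrist"); cv2.imwrite("pics/w2.png",p[:,:,::-1])
for c in ("scene","top"):
  if c: imaging.read_camera(c)
  for t in ["kick_hub","kick_foot"]:
    print(c,t,[(round(x["p"],2),np.round(x["location"])) for x in models.place_of(c,t)[:2]])
```

```text
scene kick_hub [(0.77, array([538., -15., 162.])), (0.72, array([ 422., -307.,   -0.]))]
scene kick_foot [(0.8, array([692.,  -8., 129.])), (0.73, array([517., 254.,   4.]))]
top kick_hub [(0.87, array([539., -12., 158.]))]
top kick_foot [(0.6, array([ 581., -516.,   -3.]))]
```

View pics/w2.png

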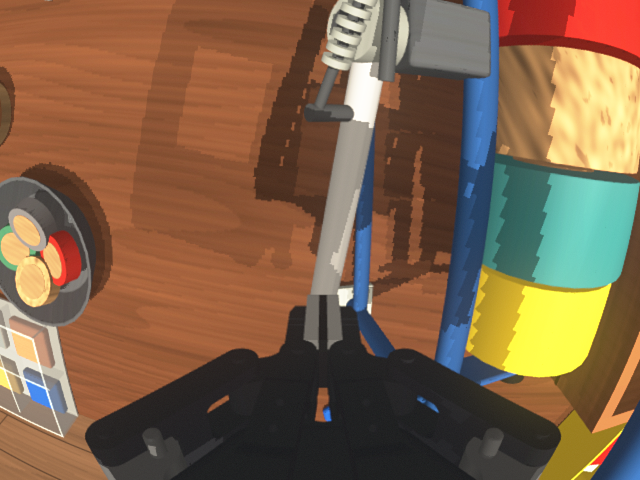

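The leg is following: it now slants from (395,30) to (320,300) under the fingertips. Continuing past dead centre.

apply_moves(increments=[{"x":2.5,"y":-4.5,"z":5.5,"rx":0.0,"ry":0.0,"rz":0.0,"fingers":1.0},{"x":5.5,"y":-9.0,"z":11.0,"rx":0.0,"ry":0.0,"rz":0.0,"fingers":1.0},{"x":11.6,"y":-17.5,"z":22.0,"rx":0.0,"ry":0.0,"rz":0.0,"fingers":1.0},{"x":17.5,"y":-22.5,"z":28.5,"rx":0.0,"ry":0.0,"rz":0.0,"fingers":1.0},{"x":23.6,"y":-27.5,"z":35.0,"rx":0.0,"ry":0.0,"rz":0.0,"fingers":1.0},{"x":31.0,"y":-32.0,"z":40.0,"rx":0.0,"ry":0.0,"rz":0.0,"fingers":1.0},{"x":38.8,"y":-36.0,"z":45.0,"rx":0.0,"ry":0.0,"rz":0.0,"fingers":1.0},{"x":38.8,"y":-36.0,"z":45.0,"rx":0.0,"ry":0.0,"rz":0.0,"fingers":1.0}])

```text
time_s: 5.55
ee_pos: [618.5, -50.1, 107.1]
eef_rot: [[-0.983, -0.186, -0.005], [-0.186, 0.983, 0.001], [0.005, 0.001, -1.0]]
wrist_force: [0.0, -0.1, -0.3]
opening: 0.002
grasp_force: 0.0
```

Run:
```python
from h import *
O=np.array([583,5,0]);c,s=np.cos(.185),np.sin(.185)
print("expect down foot",O[:2]+np.array([c*(-66.8)+s*105,s*(-66.8)-c*105]),39)
for cam in ("scene","top","wrist"):
  p,d=imaging.read_camera(cam); cv2.imwrite(f"pics/{cam}3.png",p[:,:,::-1])
  for t in ["kick_hub","kick_foot","top_rail"]:
    print(cam,t,[(round(x["p"],2),np.round(x["location"])) for x in models.place_of(cam,t)[:2]])
```

```text
expect down foot [ 536.65424448 -110.49593476] 39
scene kick_hub [(0.67, array([517., 256.,   5.])), (0.59, array([542., -17., 159.]))]
scene kick_foot []
scene top_rail [(0.74, array([566.,  62., 246.])), (0.49, array([ 580., -517.,   -1.]))]
top kick_hub [(0.96, array([534., -11., 157.])), (0.75, array([ 599., -365.,    4.]))]
top kick_foot [(0.6, array([ 535., -113.,   39.]))]
top top_rail [(0.77, array([568.,  66., 248.]))]
wrist kick_hub [(0.66, array([537.,  -7., 160.]))]
wrist kick_foot [(0.9, array([ 533., -113.,   38.]))]
wrist top_rail []
```

View pics/scene3.png

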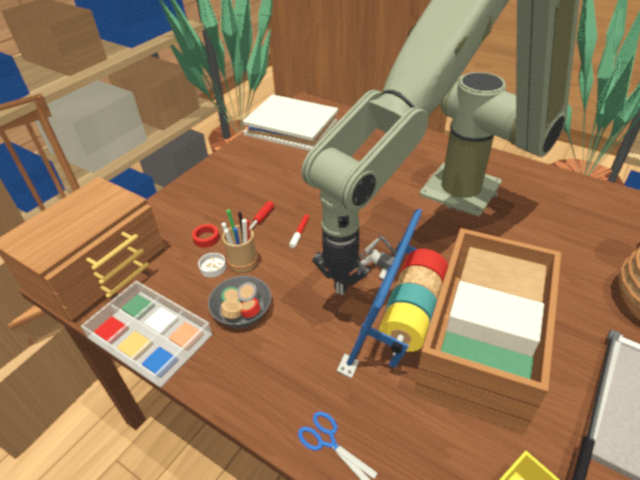

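The kickstand snapped fully down. Both the top and wrist views report the foot at about (534,−113,39), against (537,−110,39) expected, and the rack hasn't moved. Retreating upward and over to the rail, tilting to match its lean.

apply_moves(increments=[{"x":0.0,"y":-2.0,"z":-35.0,"rx":0.0,"ry":0.0,"rz":0.0,"fingers":1.0},{"x":0.0,"y":-2.0,"z":-75.0,"rx":0.0,"ry":0.0,"rz":0.0,"fingers":1.0},{"x":0.0,"y":-2.0,"z":-115.0,"rx":0.0,"ry":0.0,"rz":0.0,"fingers":1.0},{"x":0.0,"y":0.0,"z":-155.0,"rx":0.0,"ry":0.0,"rz":0.0,"fingers":1.0},{"x":0.0,"y":0.0,"z":-195.0,"rx":0.0,"ry":0.0,"rz":0.0,"fingers":1.0},{"x":0.0,"y":5.0,"z":-225.0,"rx":0.0,"ry":0.0,"rz":0.0,"fingers":-1.0},{"x":10.0,"y":30.0,"z":-225.0,"rx":6.9,"ry":0.0,"rz":0.0,"fingers":-1.0},{"x":20.0,"y":60.0,"z":-225.0,"rx":13.75,"ry":0.0,"rz":0.0,"fingers":-1.0}])

```text
time_s: 6.82
ee_pos: [593.2, 2.7, 339.3]
eef_rot: [[-0.984, -0.172, 0.054], [-0.18, 0.954, -0.239], [-0.011, -0.245, -0.97]]
wrist_force: [0.7, 1.0, -0.9]
opening: 0.42
grasp_force: 0.0
```

apply_moves(increments=[{"x":0.0,"y":20.0,"z":0.0,"rx":0.0,"ry":0.0,"rz":0.0,"fingers":-1.0},{"x":0.0,"y":40.0,"z":0.0,"rx":0.0,"ry":0.0,"rz":0.0,"fingers":-1.0},{"x":0.0,"y":60.0,"z":0.0,"rx":0.0,"ry":0.0,"rz":0.0,"fingers":-1.0},{"x":5.0,"y":75.0,"z":0.0,"rx":0.0,"ry":0.0,"rz":0.0,"fingers":-1.0},{"x":5.0,"y":75.0,"z":0.0,"rx":0.0,"ry":0.0,"rz":0.0,"fingers":-1.0},{"x":5.0,"y":75.0,"z":0.0,"rx":0.0,"ry":0.0,"rz":0.0,"fingers":-1.0}])

```text
time_s: 7.32
ee_pos: [571.8, 77.2, 316.4]
eef_rot: [[-0.982, -0.183, 0.045], [-0.189, 0.954, -0.234], [0.0, -0.238, -0.971]]
wrist_force: [-0.1, -0.3, 0.9]
opening: 0.998
grasp_force: 0.0
```

```bash
cat >> h.py <<'E'
def dec(e,th):
    """target tool rotation for yaw 10.6 deg, lean th (rad); tool x=-e1"""
    c,s=np.cos(np.radians(10.6)),np.sin(np.radians(10.6))
    e1=np.array([c,s,0]);e2=np.array([-s,c,0]);Z=np.array([0,0,1])
    return np.stack([-e1,np.cos(th)*e2-np.sin(th)*Z,-np.sin(th)*e2-np.cos(th)*Z],1)
E
python3 - <<'E'
from h import *
from scipy.spatial.transform import Rotation as Ro
s=manip.get_state(); R=s["eef_rot"]; T=dec(0,.24)
print(np.round(s["ee_pos"],1),"rot needed",np.round(Ro.from_matrix(R.T@T).as_rotvec(degrees=True),2))
rail=np.array([571,64,247.5])
for back in (50,-11): print(back,"tool shift",np.round(R.T@(rail-back*T[:,2]-s["ee_pos"]),1))
p,d,W=cloud("scene"); b=blue(p,d)&(abs(W[...,0]-580)<200)&(abs(W[...,1]-60)<25)&(W[...,2]>236)&(W[...,2]<270)
print(line(W[b]),line(W[b])[1]*572+line(W[b])[2],b.sum())
p,d=imaging.read_camera("wrist"); cv2.imwrite("pics/w4.png",p[:,:,::-1])
for t in ["top_rail"]: print(models.place_of("wrist",t))
E
```

```text
[571.8  77.2 316.4] rot needed [-0.02  0.05  0.28]
50 tool shift [ 3.2  3.9 19.9]
-11 tool shift [ 3.3  3.9 80.9]
(np.float32(9.346449), np.float32(0.16458882), np.float32(-29.148064)) 64.99674 474
[{'location': [568.8, 61.5, 244.7], 'p': 0.65}]
```

View pics/w4.png

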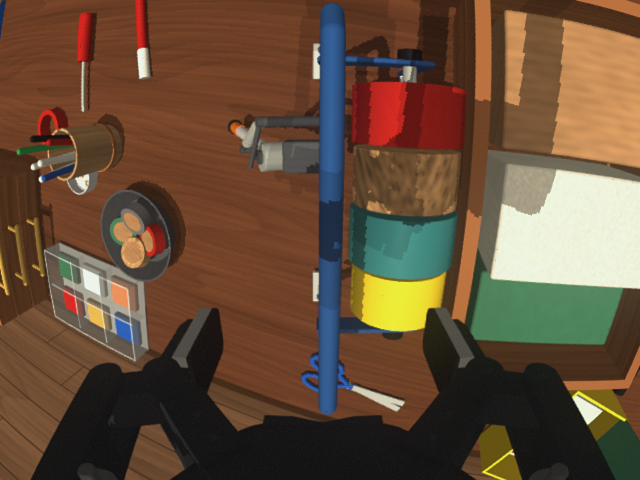

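The wrist view shows the blue rail at column ~332, running lengthwise between the open fingers at (205,335) and (440,335). It is clear on both sides, so I'm descending and gripping.

apply_moves(increments=[{"x":3.0,"y":4.0,"z":12.0,"rx":0.0,"ry":0.0,"rz":0.3,"fingers":-1.0},{"x":3.0,"y":4.0,"z":30.0,"rx":0.0,"ry":0.0,"rz":0.3,"fingers":-1.0},{"x":3.0,"y":4.0,"z":50.0,"rx":0.0,"ry":0.0,"rz":0.3,"fingers":-1.0},{"x":3.0,"y":4.0,"z":66.0,"rx":0.0,"ry":0.0,"rz":0.3,"fingers":-1.0},{"x":3.0,"y":4.0,"z":76.0,"rx":0.0,"ry":0.0,"rz":0.3,"fingers":-1.0},{"x":3.0,"y":4.0,"z":81.0,"rx":0.0,"ry":0.0,"rz":0.3,"fingers":-1.0},{"x":3.0,"y":4.0,"z":81.0,"rx":0.0,"ry":0.0,"rz":0.3,"fingers":-1.0}])

```text
time_s: 8.05
ee_pos: [571.6, 60.1, 235.7]
eef_rot: [[-0.984, -0.176, 0.042], [-0.181, 0.955, -0.234], [0.001, -0.238, -0.971]]
wrist_force: [0.2, 0.4, -0.7]
opening: 1.001
grasp_force: 0.0
```

apply_moves(increments=[{"x":0.0,"y":0.0,"z":0.0,"rx":0.0,"ry":0.0,"rz":0.0,"fingers":0.2},{"x":0.0,"y":0.0,"z":0.0,"rx":0.0,"ry":0.0,"rz":0.0,"fingers":0.4},{"x":0.0,"y":0.0,"z":0.0,"rx":0.0,"ry":0.0,"rz":0.0,"fingers":0.55},{"x":0.0,"y":0.0,"z":0.0,"rx":0.0,"ry":0.0,"rz":0.0,"fingers":0.6},{"x":0.0,"y":0.0,"z":0.0,"rx":0.0,"ry":0.0,"rz":0.0,"fingers":0.6}], grip_force=30)

```text
time_s: 8.47
ee_pos: [572.3, 61.3, 237.6]
eef_rot: [[-0.983, -0.177, 0.046], [-0.182, 0.955, -0.233], [-0.003, -0.238, -0.971]]
wrist_force: [-0.3, 0.3, 0.3]
opening: 0.298
grasp_force: 0.0
```

Run:
```python
from h import *
s=manip.get_state(); print({k:np.round(s[k],2) for k in("time_s","ee_pos","wrist_force","torque","opening","grasp_force")})
p,d=imaging.read_camera("wrist"); cv2.imwrite("pics/w5.png",p[:,:,::-1])
```

```text
{'time_s': np.float64(8.47), 'ee_pos': array([572.29,  61.27, 237.6 ]), 'wrist_force': array([-0.26,  0.32,  0.31]), 'torque': array([ 0.15,  0.03, -0.02]), 'opening': np.float64(0.3), 'grasp_force': np.float64(0.0)}
```

View pics/w5.png

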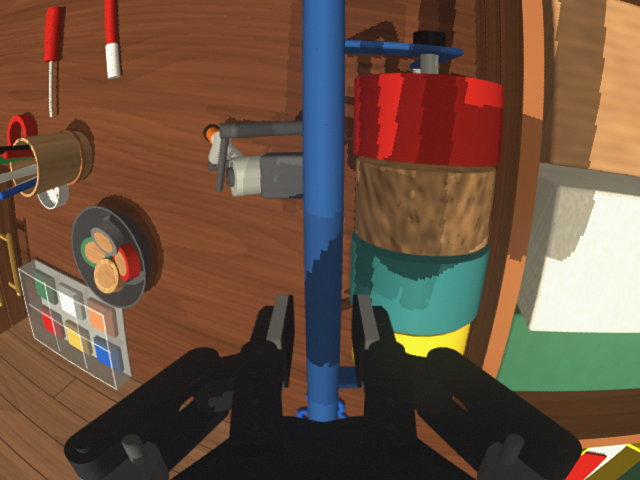

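The rail at (322,330) is centred between the pads at (283,340) and (365,340). Closing on it.

apply_moves(increments=[{"x":0.0,"y":0.0,"z":0.0,"rx":0.0,"ry":0.0,"rz":0.0,"fingers":0.75},{"x":0.0,"y":0.0,"z":0.0,"rx":0.0,"ry":0.0,"rz":0.0,"fingers":1.0},{"x":0.0,"y":0.0,"z":0.0,"rx":0.0,"ry":0.0,"rz":0.0,"fingers":1.0},{"x":0.0,"y":0.0,"z":0.0,"rx":0.0,"ry":0.0,"rz":0.0,"fingers":1.0},{"x":0.0,"y":0.0,"z":0.0,"rx":0.0,"ry":0.0,"rz":0.0,"fingers":1.0},{"x":0.0,"y":0.0,"z":0.0,"rx":0.0,"ry":0.0,"rz":0.0,"fingers":1.0}], grip_force=40)

```text
time_s: 9.02
ee_pos: [572.1, 61.2, 237.3]
eef_rot: [[-0.983, -0.177, 0.045], [-0.182, 0.955, -0.233], [-0.002, -0.238, -0.971]]
wrist_force: [-1.6, 2.6, 4.2]
opening: 0.148
grasp_force: 39.1
```

apply_moves(increments=[{"x":0.0,"y":-3.6,"z":0.3,"rx":-0.86,"ry":0.0,"rz":0.0,"fingers":1.0},{"x":0.0,"y":-7.2,"z":0.6,"rx":-1.72,"ry":0.0,"rz":0.0,"fingers":1.0},{"x":0.0,"y":-10.7,"z":1.0,"rx":-2.58,"ry":0.0,"rz":0.0,"fingers":1.0},{"x":0.0,"y":-14.3,"z":1.4,"rx":-3.44,"ry":0.0,"rz":0.0,"fingers":1.0},{"x":0.0,"y":-17.9,"z":1.9,"rx":-4.3,"ry":0.0,"rz":0.0,"fingers":1.0},{"x":0.0,"y":-21.4,"z":2.5,"rx":-5.16,"ry":0.0,"rz":0.0,"fingers":1.0},{"x":0.0,"y":-25.0,"z":3.1,"rx":-6.02,"ry":0.0,"rz":0.0,"fingers":1.0},{"x":0.0,"y":-28.5,"z":3.7,"rx":-6.88,"ry":0.0,"rz":0.0,"fingers":1.0}], grip_force=50)

```text
time_s: 9.68
ee_pos: [577.4, 32.1, 240.7]
eef_rot: [[-0.983, -0.18, 0.024], [-0.181, 0.977, -0.116], [-0.002, -0.118, -0.993]]
wrist_force: [-1.3, 1.0, 5.0]
opening: 0.147
grasp_force: 48.7
```

```bash
cat > chk.py <<'E'
from h import *
s=manip.get_state(); print({k:np.round(s[k],2) for k in("time_s","ee_pos","wrist_force","torque","opening","grasp_force")})
R=s["eef_rot"]; print("tool lean",np.arctan2(np.hypot(R[0,2],R[1,2]),-R[2,2]))
for cam in ("scene","top"):
  p,d,W=cloud(cam); h=cv2.cvtColor(p,cv2.COLOR_RGB2HSV); f=(h[...,1]<60)&(h[...,2]>140)&(W[...,2]<25)&(abs(W[...,1]-5)<60)&(d>0)
  for x in (440,726):
    F=W[f&(abs(W[...,0]-x)<50)]; print(cam,"pad",len(F),np.round(F.mean(0)) if len(F) else "", np.round(np.percentile(F,[3,97],axis=0)).tolist() if len(F) else "")
  cv2.imwrite(f"pics/{cam}_{s['time_s']:.2f}.png",p[:,:,::-1])
  for t in ["rack","kick_hub","kick_foot","top_rail"]:
    print(cam,t,[(round(x["p"],2),np.round(x["location"])) for x in models.place_of(cam,t)[:1]])
E
python3 chk.py
```

```text
{'time_s': np.float64(9.68), 'ee_pos': array([577.43,  32.08, 240.66]), 'wrist_force': array([-1.33,  0.98,  5.02]), 'torque': array([ 0.18,  0.2 , -0.05]), 'opening': np.float64(0.15), 'grasp_force': np.float64(48.65)}
tool lean 0.11873570876988307
scene pad 14 [450.  -9.   7.] [[440.0, -11.0, 3.0], [458.0, -6.0, 10.0]]
scene pad 261 [727.  33.   8.] [[704.0, 13.0, 1.0], [745.0, 49.0, 12.0]]
scene rack [(0.87, array([582.,   5.,   3.]))]
scene kick_hub [(0.6, array([544., -35., 155.]))]
scene kick_foot [(0.57, array([ 534., -117.,   25.]))]
scene top_rail [(0.7, array([575.,  33., 248.]))]
top pad 148 [435. -29.   9.] [[415.0, -40.0, 5.0], [456.0, -8.0, 13.0]]
top pad 140 [722.  24.   9.] [[701.0, 11.0, 3.0], [742.0, 44.0, 14.0]]
top rack [(0.93, array([579.,   5.,   5.]))]
top kick_hub []
top kick_foot [(0.73, array([ 536., -116.,   22.]))]
top top_rail [(0.39, array([508., 256.,   0.]))]
```

apply_moves(increments=[{"x":0.0,"y":-3.6,"z":0.3,"rx":-0.86,"ry":0.0,"rz":0.0,"fingers":1.0},{"x":0.0,"y":-7.2,"z":0.6,"rx":-1.72,"ry":0.0,"rz":0.0,"fingers":1.0},{"x":0.0,"y":-10.7,"z":1.0,"rx":-2.58,"ry":0.0,"rz":0.0,"fingers":1.0},{"x":0.0,"y":-14.3,"z":1.4,"rx":-3.44,"ry":0.0,"rz":0.0,"fingers":1.0},{"x":0.0,"y":-17.9,"z":1.9,"rx":-4.3,"ry":0.0,"rz":0.0,"fingers":1.0},{"x":0.0,"y":-20.0,"z":2.3,"rx":-4.8,"ry":0.0,"rz":0.0,"fingers":1.0},{"x":0.0,"y":-22.5,"z":2.7,"rx":-5.4,"ry":0.0,"rz":0.0,"fingers":1.0},{"x":0.0,"y":-25.0,"z":3.1,"rx":-6.02,"ry":0.0,"rz":0.0,"fingers":1.0}], grip_force=50)

```text
time_s: 10.85
ee_pos: [582.1, 7.4, 241.0]
eef_rot: [[-0.983, -0.181, 0.005], [-0.181, 0.983, -0.014], [-0.002, -0.015, -1.0]]
wrist_force: [-1.7, 0.5, 8.1]
opening: 0.143
grasp_force: 49.1
```

```bash
python3 chk.py
```

```text
{'time_s': np.float64(10.85), 'ee_pos': array([582.07,   7.44, 240.97]), 'wrist_force': array([-1.75,  0.5 ,  8.07]), 'torque': array([0.08, 0.32, 0.01]), 'opening': np.float64(0.14), 'grasp_force': np.float64(49.12)}
tool lean 0.014883601163554016
scene pad 31 [438. -35.   8.] [[420.0, -41.0, 2.0], [459.0, -29.0, 12.0]]
scene pad 261 [727.  33.   6.] [[702.0, 13.0, 0.0], [745.0, 49.0, 11.0]]
scene rack [(0.82, array([582.,   6.,   3.]))]
scene kick_hub [(0.92, array([545., -50., 152.]))]
scene kick_foot [(0.74, array([ 534., -119.,   12.]))]
scene top_rail [(0.67, array([579.,   9., 251.]))]
top pad 113 [429. -28.   7.] [[415.0, -42.0, 4.0], [456.0, -12.0, 11.0]]
top pad 11 [710.  11.   7.] [[703.0, 9.0, 4.0], [718.0, 12.0, 10.0]]
top rack [(0.59, array([581.,   5.,   4.]))]
top kick_hub [(0.87, array([542., -47., 146.]))]
top kick_foot [(0.62, array([ 535., -119.,    9.]))]
top top_rail [(0.69, array([580.,   6., 254.]))]
```

apply_moves(increments=[{"x":0.0,"y":-1.2,"z":0.1,"rx":-0.3,"ry":0.0,"rz":0.0,"fingers":1.0},{"x":0.0,"y":-2.4,"z":0.2,"rx":-0.6,"ry":0.0,"rz":0.0,"fingers":1.0},{"x":0.0,"y":-3.6,"z":0.3,"rx":-0.86,"ry":0.0,"rz":0.0,"fingers":1.0},{"x":0.0,"y":-3.6,"z":0.3,"rx":-0.86,"ry":0.0,"rz":0.0,"fingers":1.0},{"x":0.0,"y":-3.6,"z":0.3,"rx":-0.86,"ry":0.0,"rz":0.0,"fingers":1.0}], grip_force=50)

```text
time_s: 11.77
ee_pos: [582.7, 3.8, 241.0]
eef_rot: [[-0.983, -0.181, 0.003], [-0.181, 0.983, 0.0], [-0.003, -0.0, -1.0]]
wrist_force: [-1.7, 0.6, 7.7]
opening: 0.14
grasp_force: 49.2
```

```bash
python3 chk.py
```

```text
{'time_s': np.float64(11.77), 'ee_pos': array([582.73,   3.78, 240.98]), 'wrist_force': array([-1.69,  0.56,  7.73]), 'torque': array([ 0.02,  0.38, -0.1 ]), 'opening': np.float64(0.14), 'grasp_force': np.float64(49.17)}
tool lean 0.0025823891010501045
scene pad 12 [439. -35.   7.] [[418.0, -43.0, 1.0], [461.0, -29.0, 10.0]]
scene pad 263 [727.  33.   7.] [[703.0, 13.0, 1.0], [745.0, 49.0, 11.0]]
scene rack [(0.58, array([582.,   4.,   1.]))]
scene kick_hub [(0.79, array([548., -51., 148.]))]
scene kick_foot [(0.78, array([ 530., -118.,   11.]))]
scene top_rail [(0.69, array([578.,   7., 252.]))]
top pad 102 [429. -26.   7.] [[415.0, -41.0, 3.0], [458.0, -9.0, 10.0]]
top pad 0  
top rack [(0.86, array([581.,   4.,   5.]))]
top kick_hub [(0.66, array([540., -48., 141.]))]
top kick_foot [(0.7, array([ 540., -118.,    9.]))]
top top_rail [(0.91, array([583.,   6., 251.]))]
```

apply_moves(increments=[{"x":0.0,"y":-0.7,"z":0.0,"rx":-0.15,"ry":0.0,"rz":0.0,"fingers":1.0},{"x":0.0,"y":-0.7,"z":0.0,"rx":-0.15,"ry":0.0,"rz":0.0,"fingers":1.0},{"x":0.0,"y":-0.7,"z":0.0,"rx":-0.15,"ry":0.0,"rz":0.0,"fingers":1.0}])

```text
time_s: 12.52
ee_pos: [582.8, 3.3, 241.0]
eef_rot: [[-0.983, -0.181, 0.002], [-0.181, 0.983, 0.003], [-0.003, 0.002, -1.0]]
wrist_force: [-2.4, 0.5, 7.2]
opening: 0.143
grasp_force: 49.2
```

apply_moves(increments=[{"x":0.0,"y":-0.7,"z":0.0,"rx":-0.15,"ry":0.0,"rz":0.0,"fingers":1.0},{"x":0.0,"y":-0.7,"z":0.0,"rx":-0.15,"ry":0.0,"rz":0.0,"fingers":1.0},{"x":0.0,"y":-0.7,"z":0.0,"rx":-0.15,"ry":0.0,"rz":0.0,"fingers":1.0}])

```text
time_s: 12.77
ee_pos: [583.0, 2.6, 241.0]
eef_rot: [[-0.983, -0.181, 0.002], [-0.181, 0.983, 0.005], [-0.003, 0.005, -1.0]]
wrist_force: [-2.3, 0.2, 8.0]
opening: 0.148
grasp_force: 49.2
```

```bash
cat > tilt.py <<'E'
from h import *
O=np.array([583,5,0]);a=np.radians(10.6);E=np.array([[np.cos(a),np.sin(a),0],[-np.sin(a),np.cos(a),0],[0,0,1]])
def run(cam,p,d,tag,th):
    k=imaging.calibration(cam); v,u=np.mgrid[:480,:640]
    X=np.stack([(u-k["cx"])/k["fx"]*d,(v-k["cy"])/k["fy"]*d,d],-1); L=((X-k["t"])@np.array(k["R"])-O)@E.T
    b=blue(p,d)
    for sx in (-1,1):
        e=L[...,1]-(.5+L[...,2]*np.tan(th))
        m=b&(abs(L[...,0]-sx*140)<16)&(abs(e)<16)&(L[...,2]>30)&(L[...,2]<235)
        P=L[m]
        if len(P)<30: print(tag,cam,sx,len(P)); continue
        vx,vy,x0,y0=cv2.fitLine(P[:,[2,1]].astype(np.float32),cv2.DIST_HUBER,0,.01,.01).ravel()
        print(tag,cam,sx,len(P),"lean",round(np.arctan(vy/vx),4),"e2@z130",round(y0+vy/vx*(130-x0),1),"e1",P[:,0].mean().round(1),"z",P[:,2].min().round(),P[:,2].max().round())
for cam in ("scene","top"):
    run(cam,cv2.imread(f"pics/{cam}0.png")[:,:,::-1].copy(),np.load(f"{cam}0.npy"),"start",.24)
    p,d=imaging.read_camera(cam); run(cam,p,d,"now",0.)
    print([np.round(x["location"]) for x in models.place_of(cam,"kick_foot")[:1]])
cv2.imwrite("pics/now.png",imaging.read_camera("scene")[0][150:400,240:500,::-1].repeat(2,0).repeat(2,1))
E
python3 tilt.py
```

```text
start scene -1 9
start scene 1 342 lean 0.2313 e2@z130 31.9 e1 142.0 z 32.0 235.0
now scene -1 72 lean 0.0588 e2@z130 4.9 e1 -132.3 z 70.0 201.0
now scene 1 344 lean -0.0153 e2@z130 2.7 e1 140.6 z 33.0 235.0
[array([ 533., -117.,    9.])]
start top -1 85 lean 0.2367 e2@z130 26.3 e1 -132.1 z 30.0 209.0
start top 1 11
now top -1 14
now top 1 0
[array([ 538., -118.,    8.])]
```

View pics/now.png

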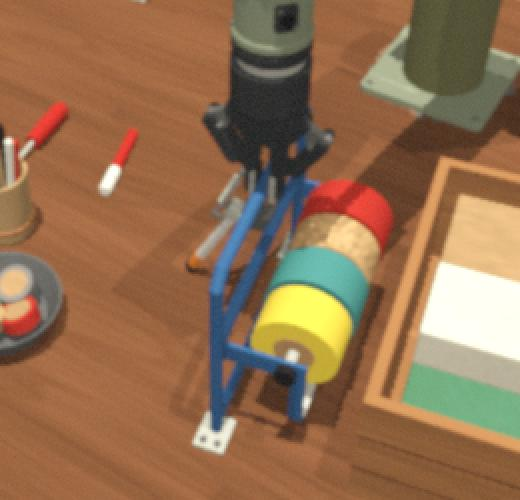

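The crop shows the rack standing essentially upright: the side tube is vertical at (215,350), the rolls are well clear of the crate, and the kickstand foot is near the table at (190,265). I'll make fine steps and watch the force to find where the foot makes contact.

apply_moves(increments=[{"x":0.0,"y":-0.8,"z":0.0,"rx":0.0,"ry":0.0,"rz":0.0,"fingers":1.0},{"x":0.0,"y":-0.8,"z":0.0,"rx":0.0,"ry":0.0,"rz":0.0,"fingers":1.0},{"x":0.0,"y":-0.8,"z":0.0,"rx":0.0,"ry":0.0,"rz":0.0,"fingers":1.0}])

```text
time_s: 13.27
ee_pos: [583.1, 2.2, 241.0]
eef_rot: [[-0.983, -0.182, 0.002], [-0.182, 0.983, 0.006], [-0.003, 0.006, -1.0]]
wrist_force: [-1.7, 1.5, 8.6]
opening: 0.139
grasp_force: 49.2
```

apply_moves(increments=[{"x":0.0,"y":-0.8,"z":0.0,"rx":0.0,"ry":0.0,"rz":0.0,"fingers":1.0},{"x":0.0,"y":-0.8,"z":0.0,"rx":0.0,"ry":0.0,"rz":0.0,"fingers":1.0},{"x":0.0,"y":-0.8,"z":0.0,"rx":0.0,"ry":0.0,"rz":0.0,"fingers":1.0}])

```text
time_s: 13.52
ee_pos: [583.2, 1.8, 241.0]
eef_rot: [[-0.983, -0.182, 0.002], [-0.182, 0.983, 0.007], [-0.003, 0.006, -1.0]]
wrist_force: [-1.3, 2.6, 8.6]
opening: 0.14
grasp_force: 49.2
```

```bash
python3 tilt.py | grep -v start; python3 -c "
from h import *
s=manip.get_state();print(s['time_s'],s['ee_pos'],s['wrist_force'],s['torque'],s['opening'])"
```

```text
now scene -1 72 lean 0.0503 e2@z130 4.7 e1 -132.4 z 73.0 200.0
now scene 1 345 lean -0.0143 e2@z130 2.7 e1 140.5 z 30.0 234.0
[array([ 532., -120.,    9.])]
now top -1 16
now top 1 0
[array([ 534., -120.,    7.])]
13.7667 [583.17011123   1.84317033 241.03060905] [-3.12801207  2.71313191  9.01100728] [ 0.33698285  0.41412694 -0.06800307] 0.14674234588717053
```

Contact confirmed. The backward resistance rose from 0.6 to about 3 N while the tool moved only half of each commanded step, so the rack is resting on its feet and the kickstand foot. The other things on the table were never touched. Settling, then handing in.

apply_moves(increments=[{"x":0.0,"y":0.0,"z":0.0,"rx":0.0,"ry":0.0,"rz":0.0,"fingers":1.0},{"x":0.0,"y":0.0,"z":0.0,"rx":0.0,"ry":0.0,"rz":0.0,"fingers":1.0},{"x":0.0,"y":0.0,"z":0.0,"rx":0.0,"ry":0.0,"rz":0.0,"fingers":1.0},{"x":0.0,"y":0.0,"z":0.0,"rx":0.0,"ry":0.0,"rz":0.0,"fingers":1.0},{"x":0.0,"y":0.0,"z":0.0,"rx":0.0,"ry":0.0,"rz":0.0,"fingers":1.0},{"x":0.0,"y":0.0,"z":0.0,"rx":0.0,"ry":0.0,"rz":0.0,"fingers":1.0}])

```text
time_s: 14.27
ee_pos: [583.2, 1.9, 241.0]
eef_rot: [[-0.983, -0.182, 0.002], [-0.182, 0.983, 0.007], [-0.003, 0.006, -1.0]]
wrist_force: [-3.1, 2.5, 8.9]
opening: 0.139
grasp_force: 49.2
```

```bash
python3 -c "
from bench import manip
s=manip.get_state();print(s['ee_pos'],s['wrist_force'],s['grasp_force']);print(manip.hand_in())"
```

```text
[583.18449269   1.87105612 241.03880074] [-3.072477    2.5003212   8.89649429] 49.226916432380676
the job is handed in; nothing more can be done
None
```

I handed the job in at 14.3 s: the kickstand is fully down, and the rack stands upright on its feet and the rubber foot, clear of the crate, with the gripper still holding the top rail at about 49 N.

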